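# Push the red-capped dop stick home

## Task

One of the dop sticks in the wooden holding block is to be put away: with the fingertips, gently push the red-capped stick down until it is fully home, its cap resting on the rubber collar level with the green, yellow and white ones, then withdraw. Leave every other stick untouched (the raised blue and black ones stay raised), do not squeeze or pull up the red one, and do not shift or lift anything on the bench.

Things in the scene. Friction and masses are not known exactly. Their poses are not given: they have to be found in the camera images.
- block: wooden holding block fixed to the bench, 130 mm (its x) by 190 mm (its y), 70 mm tall, with six holes at x = -30 and +30 mm, y = -60, 0 and +60 mm; a 14 mm tall black rubber collar surrounds each hole. Origin: centre of its underside, on the bench
- dop_red: dop stick with a red cap, the one to push home; it starts drawn up by 11 to 18 mm. Cap 26 mm across, 16 mm tall, on a 10 mm shaft, upright in any one of the holes. Origin: centre of the cap's flat top. Slides up and down against about 3 N of friction, stays where left. Fully home the origin is 100 mm above the bench and the cap rests on its rubber collar, which gives about 1 mm per 4 N.
- dop_blue: dop stick with a blue cap, drawn up by 10 to 18 mm, to be left so. Cap 26 mm across, 16 mm tall, on a 10 mm shaft, upright in any one of the holes. Origin: centre of the cap's flat top. Slides up and down against about 3 N of friction, stays where left. Fully home the origin is 100 mm above the bench and the cap rests on its rubber collar, which gives about 1 mm per 4 N.
- dop_black: dop stick with a black cap, drawn up by 8 to 16 mm, to be left so. Cap 26 mm across, 16 mm tall, on a 10 mm shaft, upright in any one of the holes. Origin: centre of the cap's flat top. Slides up and down against about 3 N of friction, stays where left. Fully home the origin is 100 mm above the bench and the cap rests on its rubber collar, which gives about 1 mm per 4 N.
- dop_green: dop stick with a green cap, already fully home, to be left so. Cap 26 mm across, 16 mm tall, on a 10 mm shaft, upright in any one of the holes. Origin: centre of the cap's flat top. Slides up and down against about 3 N of friction, stays where left. Fully home the origin is 100 mm above the bench and the cap rests on its rubber collar, which gives about 1 mm per 4 N.
- dop_yellow: dop stick with a yellow cap, already fully home, to be left so. Cap 26 mm across, 16 mm tall, on a 10 mm shaft, upright in any one of the holes. Origin: centre of the cap's flat top. Slides up and down against about 3 N of friction, stays where left. Fully home the origin is 100 mm above the bench and the cap rests on its rubber collar, which gives about 1 mm per 4 N.
- dop_white: dop stick with a white cap, already fully home, to be left so. Cap 26 mm across, 16 mm tall, on a 10 mm shaft, upright in any one of the holes. Origin: centre of the cap's flat top. Slides up and down against about 3 N of friction, stays where left. Fully home the origin is 100 mm above the bench and the cap rests on its rubber collar, which gives about 1 mm per 4 N.
- bowl: loose green bowl, 90 mm across, 40 mm tall; origin under its centre
- brass_lap: loose flat brass lap disc, 140 mm across, 12 mm thick with a 32 mm hub 20 mm high; origin under its centre
- brush: loose brush lying on the bench, handle to its -x; origin underneath it
- spare_dop: loose spare dop lying on the bench, wooden with steel ends, about 100 mm long along its x, 22 mm high; origin underneath it
- stone_plate: loose white plate of small stones, 120 mm across, 16 mm tall; origin under its centre
- bottle: loose clear water bottle with a blue cap, 60 mm across, 150 mm tall; origin under its centre

How it is judged:
By the outcome, as a careful person would: the job done as asked, in the order asked, and still so for the second after the job is handed in, with the robot touching nothing.
It also fails if it takes over 29 s, if anything falls off the work surface, if the arm or the gripper's body presses on something with over 40 N, if the wrist force passes 120 N, or if a joint passes its speed limit or range.

## Robot

A 6-joint arm with a two-finger parallel gripper is mounted at the origin on the work surface. World frame = base frame: x ahead of the robot, y to its left, z up, the work surface at z = 0. Lengths are in m, angles in rad, forces in N, time in s.
With the tool pointing down it reaches from about 0.4 to 0.825 m from the base axis. Payload 7 kg.
Tool frame: the origin (TCP) lies at the very end of the fingers, on their centre line; the grasp point (between the pads) lies 19 mm behind it; z points along the fingers, y is the line along which they close (so a half turn about z gives the same grasp; the last joint's range is limited). The gripper opens to 88 mm and grips with 3 to 60 N. Pads are 19 mm wide; open, the fingers measure 130 mm over their backs; the gripper's body (78 mm by 193 mm) begins 47 mm behind the grasp point.
Start: joints at [1.399, 0.359, 0.012, 0, -1.224, -0.288], TCP at [0.3, 0.605, 0.227] pointing down, gripper open.
Joint ranges: [-3.07, 3.07], [-1.43, 2.12], [-1.02, 1.25], [-3.03, 1.67], [-3.05, -0], [-3.03, 3.03]. Speed limits (rad/s): [2.39, 2.39, 3.01, 3.14, 3.14, 3.14].

## Interface

Orientations are given as [roll, pitch, yaw] about the fixed x, y, z axes, in that order (R = Rz(yaw) Ry(pitch) Rx(roll)).
In Python, from station import * gives the robot as it stands.
- The arm moves only by the tool servo_tool, never from a script. Its argument "moves" is a list of rows, each an object of numbers: "jaw": the opening, from 0 (shut) to 1 (fully open); "dx", "dy", "dz": the shift along the world's x, y, z in m; "roll": the turn about the world's z in degrees. A call has exactly 10 rows; each row shifts and turns the commanded pose from where the row before left it; what a row does not reach is not made up. A row lasts 1/8 s, in which the tool goes at most 62.5 mm and 10.7 degrees, less where a joint would pass 70% of its speed; a pose out of reach is approached as far as the arm can. A call with a gripper value outside its range is refused whole. The fingers move at their own pace and stop on an object; "newtons" is the grip in N (left out, the last holds). Time passes only in rows, so rows that do not move let the fingers close, or fill a call up. It gives the time, the measured TCP pose, the force, the opening and the grip force at its end, in the units of the state.
- get_state(): the state, without advancing time (a new reading comes with each control period).
- grab_frame(name): name is "scene" or "top"; returns (picture, depth): 384x512x3 uint8, red, green, blue; 384x512 float32, m along the optical axis (not along the pixel's ray), 0 where there is no reading.
- calibration(name): a dict with "intrinsics" (3x3 intrinsics, pixels), "R" (3x3) and "t" (3): a world point X has camera coordinates R X + t. Camera axes: x right, y down, z forward; pixel columns grow to the right and rows downward; lengths in m; the calibration is good to about 2 mm. A picture is of the moment at which its call begins. calibration takes no time and is no camera call.
- job_done(): hands the job in; it is judged then, once.
The state is a dict: "t": time; "q": joint angles; "qd": joint speeds; "joint_efforts": joint torques, N m; "eef_pos": TCP position; "ee_rot": TCP orientation; "force": force on the tool from outside, world axes, zero at the start; "moment": the same for the moment, N m; "width": finger opening in m; "gripper_force": force on a finger pad.
Only numpy, scipy, OpenCV 4.12 (cv2) and the standard library are available. Lean on these libraries where they do the work, as an engineer would, in place of code of your own. Each camera call takes 0.05 s, during which the arm holds its last target. There are 200 camera calls.

## Working session

There is one attempt and no reset: what is moved stays moved. The work goes in short steps, Python scripts to look and compute and a tool call to move; the robot and the scene stay as the last step left them, time stands still between calls to the robot, and variables do not carry over. Pictures are saved under pics/ and viewed, at most 10 in all, crops included, and the job is handed in when it is done.

Besides the shell and the picture viewer there is one more tool, called after "Emit:" by a JSON object that holds its "api" and its "payload". servo_tool: Moves the arm, as the interface text tells. Its arguments: {"type":"object","properties":{"moves":{"type":"array","items":{"type":"object","properties":{"jaw":{"type":"number"},"dx":{"type":"number"},"dy":{"type":"number"},"dz":{"type":"number"},"roll":{"type":"number"}}}},"newtons":{"type":"number"}},"required":["moves"]}

```bash
mkdir -p pics; cat > h.py <<'E'
from station import *
import numpy as np, cv2
def cloud(n):
    im,d=grab_frame(n); c=calibration(n); K=np.array(c["intrinsics"]);R=np.array(c["R"]);t=np.array(c["t"])
    v,u=np.mgrid[:d.shape[0],:d.shape[1]]
    P=np.stack([(u-K[0,2])/K[0,0]*d,(v-K[1,2])/K[1,1]*d,d],-1)
    return im,d,(P-t)@R
E
python3 - <<'E'
from h import *
for n in("scene","top"):
    im,d,W=cloud(n); np.savez(n+"0.npz",im=im,d=d,W=W)
    cv2.imwrite(f"pics/{n}0.png",im[...,::-1])
    print(n,calibration(n))
print(get_state())
E
```

```text
scene {'intrinsics': array([[436.34362797,   0.        , 266.16024995],
       [  0.        , 436.34362797, 187.17684045],
       [  0.        ,   0.        ,   1.        ]]), 'R': array([[-0.65544057,  0.75524534, -0.00145859],
       [ 0.42404979,  0.36641262, -0.82820502],
       [-0.62496354, -0.54345769, -0.56042333]]), 't': array([ 0.4637419 , -0.11189775,  1.47872073])}
top {'intrinsics': array([[452.56451305,   0.        , 250.96848614],
       [  0.        , 452.56451305, 201.229743  ],
       [  0.        ,   0.        ,   1.        ]]), 'R': array([[-0.09097156, -0.99585055, -0.00241893],
       [-0.9750597 ,  0.08956556, -0.20306794],
       [ 0.20244198, -0.01611481, -0.97916166]]), 't': array([-0.0520945 ,  0.58143011,  1.20247384])}
{'t': 0.1, 'q': array([ 1.39908452e+00,  3.59318105e-01,  1.11754324e-02, -2.87330550e-04,
       -1.22410043e+00, -2.88131449e-01]), 'qd': array([ 0.00104921, -0.00119209,  0.0014475 , -0.00109882, -0.00112028,
       -0.00031798]), 'joint_efforts': array([-2.38002700e-03, -5.84162557e+01,  2.93752509e+01,  7.01562077e+00,
        1.02320398e-02, -5.20163394e-05]), 'eef_pos': array([0.29939111, 0.60449937, 0.22572922]), 'ee_rot': array([ 3.14012876e+00, -1.52162595e-04, -4.59940974e-01]), 'force': array([-0.05598985,  0.20475363, -0.6512551 ]), 'moment': array([ 0.02261048,  0.01254003, -0.0036363 ]), 'gripper_force': 0.0, 'width': 0.08778094160800655}
```

View pics/top0.png

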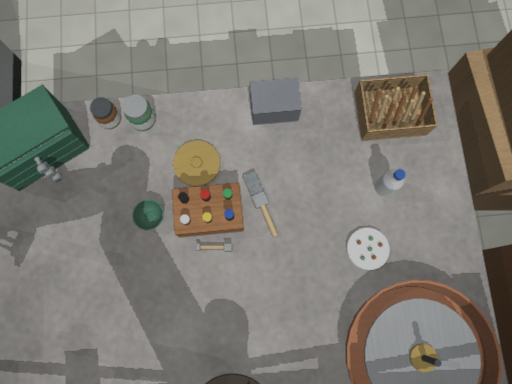

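View pics/scene0.png

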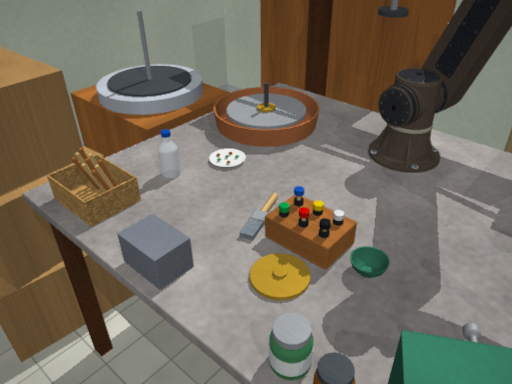

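The top view shows the red cap at about (205,195), with black at (183,198), green at (228,194), white at (185,219), yellow at (207,217) and blue at (229,214). The scene view has red at about (304,213) on the block. I'll measure the positions next.

```bash
python3 - <<'E'
from h import *
seeds={"top":dict(red=(205,195),black=(183,198),green=(228,194),white=(185,219),yellow=(207,217),blue=(229,214)),
"scene":dict(red=(304,213),black=(325,224),green=(284,209),white=(339,216),yellow=(318,207),blue=(299,191))}
for n in seeds:
    f=np.load(n+"0.npz");W=f["W"];im=f["im"].astype(int)
    for k,(u,v) in seeds[n].items():
        w=W[v-9:v+10,u-9:u+10].reshape(-1,3); c=im[v-9:v+10,u-9:u+10].reshape(-1,3)
        zt=np.percentile(w[:,2],97); m=w[:,2]>zt-.006
        m&=np.hypot(*(w[:,:2]-np.median(w[m][:,:2],0)).T)<.018
        q=w[m]; mid=(q[:,:2].min(0)+q[:,:2].max(0))/2
        print(n,k,"n",m.sum(),"z",round(zt,4),np.median(q[:,2]).round(4),"mean",q.mean(0)[:2].round(4),"mid",mid.round(4))
E
```

```text
top red n 63 z 0.1147 0.1128 mean [0.5943 0.0196] mid [0.5943 0.0195]
top black n 69 z 0.1108 0.1091 mean [0.5942 0.0796] mid [0.5942 0.0802]
top green n 66 z 0.1019 0.0997 mean [ 0.5948 -0.0398] mid [ 0.5954 -0.0403]
top white n 62 z 0.1015 0.0996 mean [0.534  0.0781] mid [0.5341 0.0786]
top yellow n 67 z 0.1012 0.0992 mean [0.5348 0.0196] mid [0.5355 0.0197]
top blue n 66 z 0.119 0.1161 mean [ 0.5352 -0.0404] mid [ 0.5352 -0.0404]
scene red n 65 z 0.1144 0.1127 mean [0.5971 0.0226] mid [0.5959 0.0221]
scene black n 72 z 0.111 0.1097 mean [0.5962 0.0825] mid [0.5952 0.0823]
scene green n 63 z 0.1011 0.0996 mean [ 0.5965 -0.0374] mid [ 0.5958 -0.0386]
scene white n 67 z 0.1017 0.0994 mean [0.536  0.0816] mid [0.5357 0.0807]
scene yellow n 61 z 0.1016 0.0995 mean [0.5364 0.0219] mid [0.535  0.0216]
scene blue n 60 z 0.1175 0.1159 mean [ 0.5374 -0.0372] mid [ 0.5362 -0.0375]
```

Emit:
{"api": "servo_tool", "payload": {"moves": [{"jaw":0,"dx":0.015,"dy":-0.029},{"jaw":0,"dx":0.015,"dy":-0.029},{"jaw":0,"dx":0.015,"dy":-0.029},{"jaw":0,"dx":0.015,"dy":-0.029},{"jaw":0,"dx":0.015,"dy":-0.029},{"jaw":0,"dx":0.015,"dy":-0.029},{"jaw":0,"dx":0.015,"dy":-0.029},{"jaw":0,"dx":0.015,"dy":-0.029},{"jaw":0,"dx":0.015,"dy":-0.029},{"jaw":0,"dx":0.015,"dy":-0.029}]}}

```text
$.moves[0]: bad value
```

Emit:
{"api": "servo_tool", "payload": {"moves": [{"jaw":0,"dx":0.016,"dy":-0.033},{"jaw":0,"dx":0.016,"dy":-0.033},{"jaw":0,"dx":0.016,"dy":-0.033},{"jaw":0,"dx":0.016,"dy":-0.033},{"jaw":0,"dx":0.016,"dy":-0.033},{"jaw":0,"dx":0.016,"dy":-0.033},{"jaw":0,"dx":0.016,"dy":-0.033},{"jaw":0,"dx":0.016,"dy":-0.033},{"jaw":0,"dx":0.016,"dy":-0.03},{"jaw":0}]}}

```text
$.moves[0]: bad value
```

Emit:
{"api": "servo_tool", "payload": {"moves": [{"jaw":0,"dx":0.015,"dy":-0.029,"dz":0,"roll":0},{"jaw":0,"dx":0.015,"dy":-0.029,"dz":0,"roll":0},{"jaw":0,"dx":0.015,"dy":-0.029,"dz":0,"roll":0},{"jaw":0,"dx":0.015,"dy":-0.029,"dz":0,"roll":0},{"jaw":0,"dx":0.015,"dy":-0.029,"dz":0,"roll":0},{"jaw":0,"dx":0.015,"dy":-0.029,"dz":0,"roll":0},{"jaw":0,"dx":0.015,"dy":-0.029,"dz":0,"roll":0},{"jaw":0,"dx":0.015,"dy":-0.029,"dz":0,"roll":0},{"jaw":0,"dx":0.015,"dy":-0.029,"dz":0,"roll":0},{"jaw":0,"dx":0.015,"dy":-0.029,"dz":0,"roll":0}]}}

```text
t: 1.35
eef_pos: [0.45, 0.3132, 0.2266]
ee_rot: [-3.142, 0.0, -0.46]
force: [-0.2, 0.5, 1.0]
width: 0.0005
gripper_force: 0.0
```

Emit:
{"api": "servo_tool", "payload": {"moves": [{"jaw":0,"dx":0.016,"dy":-0.032,"dz":0,"roll":0},{"jaw":0,"dx":0.016,"dy":-0.032,"dz":0,"roll":0},{"jaw":0,"dx":0.016,"dy":-0.032,"dz":0,"roll":0},{"jaw":0,"dx":0.016,"dy":-0.032,"dz":0,"roll":0},{"jaw":0,"dx":0.016,"dy":-0.032,"dz":0,"roll":0},{"jaw":0,"dx":0.016,"dy":-0.032,"dz":0,"roll":0},{"jaw":0,"dx":0.016,"dy":-0.032,"dz":0,"roll":0},{"jaw":0,"dx":0.016,"dy":-0.032,"dz":0,"roll":0},{"jaw":0,"dx":0.016,"dy":-0.036,"dz":0,"roll":0},{"jaw":0,"dx":0.001,"dy":0,"dz":0,"roll":0}]}}

```text
t: 2.6
eef_pos: [0.5947, 0.0202, 0.2261]
ee_rot: [3.141, 0.0, -0.463]
force: [0.1, 0.2, -0.2]
width: 0.0004
gripper_force: 0.0
```

Emit:
{"api": "servo_tool", "payload": {"moves": [{"jaw":0,"dx":0,"dy":0,"dz":-0.02,"roll":0},{"jaw":0,"dx":0,"dy":0,"dz":-0.02,"roll":0},{"jaw":0,"dx":0,"dy":0,"dz":-0.02,"roll":0},{"jaw":0,"dx":0,"dy":0,"dz":-0.015,"roll":0},{"jaw":0,"dx":0,"dy":0,"dz":-0.012,"roll":0},{"jaw":0,"dx":0,"dy":0,"dz":-0.01,"roll":0},{"jaw":0,"dx":0,"dy":0,"dz":-0.005,"roll":0},{"jaw":0,"dx":0,"dy":0,"dz":-0.003,"roll":0},{"jaw":0,"dx":0,"dy":0,"dz":0,"roll":0},{"jaw":0,"dx":0,"dy":0,"dz":0,"roll":0}]}}

```text
t: 3.85
eef_pos: [0.5948, 0.0229, 0.122]
ee_rot: [-3.141, -0.001, -0.46]
force: [0.2, -0.0, -0.0]
width: 0.0008
gripper_force: 0.0
```

```bash
python3 - <<'E'
from h import *
im,_=grab_frame("scene"); cv2.imwrite("pics/s1.png",cv2.resize(im[130:290,220:400,::-1],None,fx=3.5,fy=3.5,interpolation=2))
s=get_state(); print(s["eef_pos"],s["force"])
E
```

```text
[0.5948022  0.02290806 0.12195362] [0.20425976 0.01820071 0.27040692]
```

View pics/s1.png

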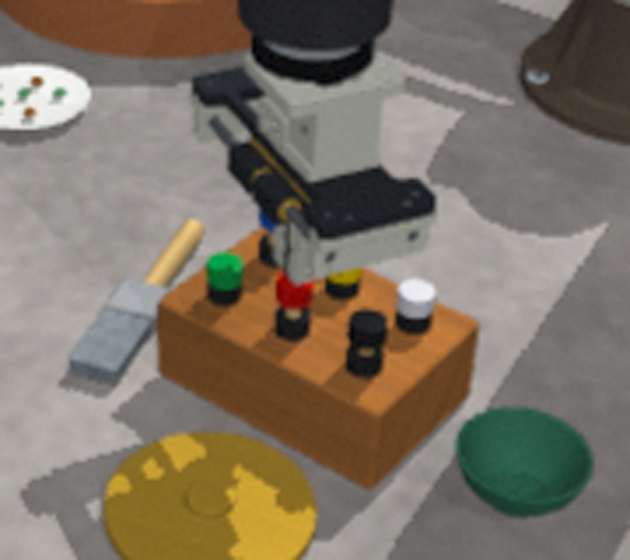

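The crop shows the closed fingers (297,270) directly above the red cap (295,292), clear of the other sticks. Next I'll push slowly.

Emit:
{"api": "servo_tool", "payload": {"moves": [{"jaw":0,"dx":0,"dy":-0.001,"dz":-0.003,"roll":0},{"jaw":0,"dx":0,"dy":0,"dz":-0.003,"roll":0},{"jaw":0,"dx":0,"dy":0,"dz":-0.002,"roll":0},{"jaw":0,"dx":0,"dy":0,"dz":-0.002,"roll":0},{"jaw":0,"dx":0,"dy":0,"dz":-0.002,"roll":0},{"jaw":0,"dx":0,"dy":0,"dz":-0.002,"roll":0},{"jaw":0,"dx":0,"dy":0,"dz":-0.001,"roll":0},{"jaw":0,"dx":0,"dy":0,"dz":-0.001,"roll":0},{"jaw":0,"dx":0,"dy":0,"dz":0,"roll":0},{"jaw":0,"dx":0,"dy":0,"dz":0,"roll":0}]}}

```text
t: 5.15
eef_pos: [0.5948, 0.022, 0.1054]
ee_rot: [-3.141, -0.0, -0.46]
force: [-0.5, 0.1, 0.1]
width: 0.0002
gripper_force: 0.0
```

```bash
python3 - <<'E'
from h import *
im,_,W=cloud("scene"); cv2.imwrite("pics/s2.png",cv2.resize(im[175:255,260:360,::-1],None,fx=7,fy=7,interpolation=2))
m=(im[...,0]>150)&(im[...,1]<60)&(im[...,2]<60); m[:190]=0;m[235:]=0;m[:,:280]=0;m[:,340:]=0
print(m.sum(),W[m].max(0),W[m].min(0)); s=get_state(); print(s["eef_pos"],s["force"],s["moment"])
E
```

```text
Traceback (most recent call last):
ValueError: zero-size array to reduction operation maximum which has no identity
```

View pics/s2.png

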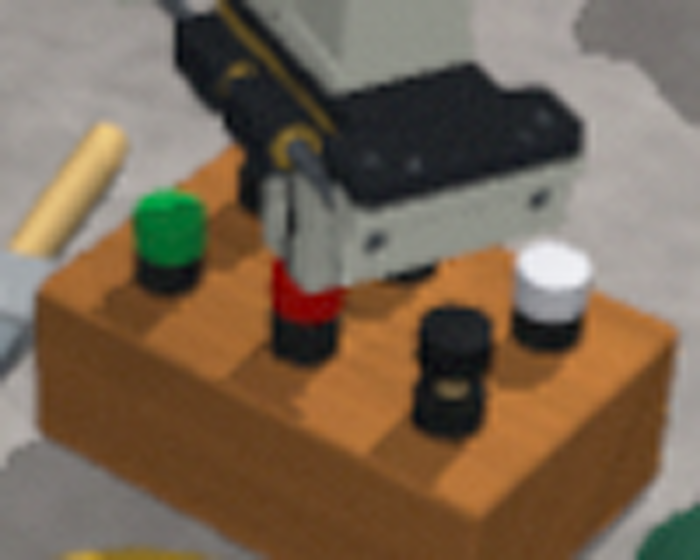

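The crop shows the fingers on the red cap (307,290), which has come down close to its collar. The black stick is still raised. I'll continue in small steps, watching the force.

Emit:
{"api": "servo_tool", "payload": {"moves": [{"jaw":0,"dx":0,"dy":0,"dz":-0.0005,"roll":0},{"jaw":0,"dx":0,"dy":0,"dz":-0.0005,"roll":0},{"jaw":0,"dx":0,"dy":0,"dz":-0.0005,"roll":0},{"jaw":0,"dx":0,"dy":0,"dz":-0.0005,"roll":0},{"jaw":0,"dx":0,"dy":0,"dz":-0.0005,"roll":0},{"jaw":0,"dx":0,"dy":0,"dz":-0.0005,"roll":0},{"jaw":0,"dx":0,"dy":0,"dz":-0.0005,"roll":0},{"jaw":0,"dx":0,"dy":0,"dz":-0.0005,"roll":0},{"jaw":0,"dx":0,"dy":0,"dz":-0.0005,"roll":0},{"jaw":0,"dx":0,"dy":0,"dz":-0.0005,"roll":0}]}}

```text
t: 6.45
eef_pos: [0.5947, 0.0219, 0.1006]
ee_rot: [-3.141, -0.0, -0.46]
force: [0.2, 1.1, 2.4]
width: 0.0005
gripper_force: 1.3
```

Emit:
{"api": "servo_tool", "payload": {"moves": [{"jaw":0,"dx":0,"dy":0,"dz":-0.0005,"roll":0},{"jaw":0,"dx":0,"dy":0,"dz":0,"roll":0},{"jaw":0,"dx":0,"dy":0,"dz":-0.0005,"roll":0},{"jaw":0,"dx":0,"dy":0,"dz":0,"roll":0},{"jaw":0,"dx":0,"dy":0,"dz":0,"roll":0},{"jaw":0,"dx":0,"dy":0,"dz":0,"roll":0},{"jaw":0,"dx":0,"dy":0,"dz":0,"roll":0},{"jaw":0,"dx":0,"dy":0,"dz":0,"roll":0},{"jaw":0,"dx":0,"dy":0,"dz":0,"roll":0},{"jaw":0,"dx":0,"dy":0,"dz":-0.0003,"roll":0}]}}

```text
t: 7.7
eef_pos: [0.5948, 0.022, 0.1003]
ee_rot: [-3.141, -0.001, -0.459]
force: [-2.3, 2.6, 11.9]
width: 0.0003
gripper_force: 6.0
```

The force has risen to 12 N, so the cap is seated on the collar. I'll lift straight up.

Emit:
{"api": "servo_tool", "payload": {"moves": [{"jaw":0,"dx":0,"dy":0,"dz":0.002,"roll":0},{"jaw":0,"dx":0,"dy":0,"dz":0.004,"roll":0},{"jaw":0,"dx":0,"dy":0,"dz":0.01,"roll":0},{"jaw":0,"dx":0,"dy":0,"dz":0.02,"roll":0},{"jaw":0,"dx":0,"dy":0,"dz":0.02,"roll":0},{"jaw":0,"dx":0,"dy":0,"dz":0.02,"roll":0},{"jaw":0,"dx":0,"dy":0,"dz":0.02,"roll":0},{"jaw":0,"dx":0,"dy":0,"dz":0.02,"roll":0},{"jaw":0,"dx":0,"dy":0,"dz":0.02,"roll":0},{"jaw":0,"dx":0,"dy":0,"dz":0,"roll":0}]}}

```text
t: 8.95
eef_pos: [0.5954, 0.022, 0.2374]
ee_rot: [-3.139, -0.003, -0.46]
force: [-0.0, -0.2, -0.3]
width: 0.0005
gripper_force: 0.0
```

```bash
python3 - <<'E'
from h import *
seeds=dict(red=(304,217),black=(325,224),green=(284,209),white=(339,216),yellow=(318,207),blue=(299,191))
im,_,W=cloud("scene")
cv2.imwrite("pics/s3.png",cv2.resize(im[175:255,260:360,::-1],None,fx=7,fy=7,interpolation=2))
for k,(u,v) in seeds.items():
    w=W[v-9:v+10,u-9:u+10].reshape(-1,3); w=w[w[:,2]<.13]; zt=np.percentile(w[:,2],97); print(k,zt.round(4),np.median(w[w[:,2]>zt-.006][:,2]).round(4))
E
```

```text
red 0.1008 0.0998
black 0.1113 0.1097
green 0.1005 0.0992
white 0.1015 0.1001
yellow 0.1008 0.0994
blue 0.1174 0.116
```

View pics/s3.png

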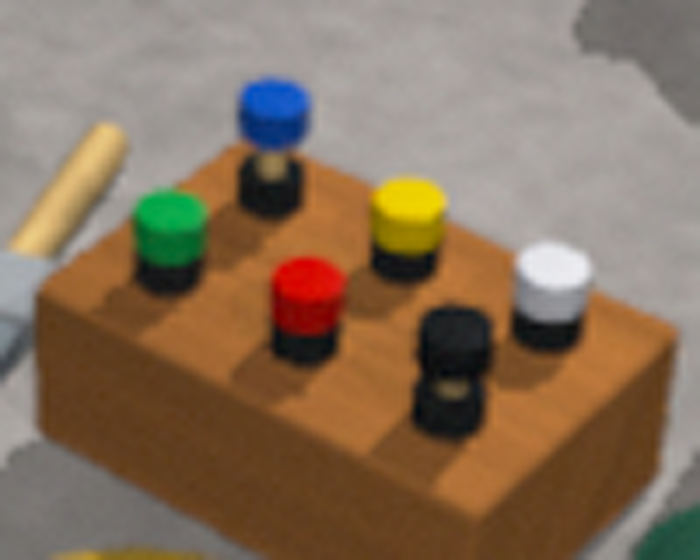

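The crop shows the red cap (308,295) on its collar, level with green, yellow and white. Blue (273,112) and black (455,340) are still raised, and the tool is clear.

```bash
python3 -c "
from station import *
print(job_done())"
```

```text
the job is handed in; nothing more can be done
None
```

The red-capped stick is pushed fully home, its top measured level with green, yellow and white to within about 1 mm; the other sticks' heights are unchanged, the arm is withdrawn, and the job is handed in.

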